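# Set the kiln timer dial to the red line and start it

### The arm

A 7-joint arm with a two-finger parallel gripper is mounted at the origin on a cart in front of the work surface, level with it; the furniture and walls round the work are solid. World frame = base frame: x ahead of the robot, y to its left, z up, the work surface at z = 0. Lengths are in m, angles in rad, forces in N, time in s.
With the tool pointing down it reaches from about 0.35 to 0.9 m from the base axis. Payload 8.1 kg.
Tool frame: the origin (TCP) lies at the very end of the fingers, on their centre line; the grasp point (between the pads) lies 19 mm behind it; z points along the fingers, y is the line along which they close (so a half turn about z gives the same grasp; the last joint's range is limited). The gripper opens to 85 mm and grips with 20 to 120 N. Pads are 22 mm wide; open, the fingers measure 114 mm over their backs; the gripper's body (76 mm by 85 mm) begins 54 mm behind the grasp point. The pads swing forward as they close: fully open they stand 13 mm farther back than shut.
Start: joints at [1.172, 0.434, 0.025, 1.573, -0.012, 1.134, -0.075], TCP at [0.182, -0.598, 0.231] pointing down, gripper open.
Joint ranges: [-2.62, 2.62], [-0.44, 2.09], [-1.27, 1.32], [0.08, 2.57], [-1.32, 4.46], [0.12, 2], [-2.74, 2.74]. Speed limits (rad/s): [2.22, 2.22, 3.01, 3.01, 3.14, 3.14, 3.14].

### API

Orientations are given as a unit quaternion [x, y, z, w].
In Python, from bench import arm, imaging, spotter gives the robot as it stands. The module is installed in compiled form; this text tells all that it offers.
- The arm moves only by the tool play_rows, never from a script. Its argument "motion" is a list of rows, each a list of 7 numbers: the shift along the world's x, y, z in m, then the turn, a rotation vector about the world's x, y, z in degrees, then the closure in counts, from 0 (fully open) to 255 (shut). A call has 1 to 10 rows; each row shifts and turns the commanded pose from where the row before left it; what a row does not reach is not made up. A row lasts 1/10 s, in which the tool goes at most 50 mm and 8.59 degrees, less where a joint would pass 70% of its speed; a pose out of reach is approached as far as the arm can. A call is refused whole if a number of a shift passes 0.05 or a number of a turn 8.59, either way. A call with a gripper value outside its range is refused whole. The fingers move at their own pace and stop on an object; "newtons" is the grip in N (left out, the last holds). Time passes only in rows, so rows that do not move let the fingers close. It gives the time, the measured TCP pose, the force, the opening and the grip force at its end, in the units of the state.
- arm.get_obs(): the state, without advancing time (a new reading comes with each control period).
- imaging.get_image(name): name is "side" or "top" or "wrist"; returns the picture (420x560x3 uint8, red, green, blue); there is no depth.
- imaging.calibration(name): a dict with "camera_matrix" (3x3 intrinsics, pixels), "pose" (4x4, takes a point from camera to world coordinates). Camera axes: x right, y down, z forward; pixel columns grow to the right and rows downward; lengths in m; the calibration is good to about 2 mm. A picture is of the moment at which its call begins: read the wrist's pose just before it. calibration takes no time and is no camera call; for the wrist camera it gives the pose at the moment of the call.
- arm.finish_job(): hands the job in; it is judged then, once.
Trained networks look in the newest picture that a camera, given by its name, has taken for a name from the list of things; names that differ only in an ending like _2 or _b are one class to them, and where a whole thing is asked for, a point or a joint stands for the part that bears it (a point fixed in the world has none). Each returns a list of dicts, best first, with "score" (0 to 1); they miss things now and then, are a little off and sometimes report something else, mostly with a low value. They report only what shows in the picture. A call takes as long as a camera call.
- spotter.masks_of(target, camera): "mask" (420x560 bool, what is visible of it) and "location" ([column, row] in pixels, amid what is visible of it).
- spotter.place_of(target, camera): "location" ([column, row] in pixels: a listed point, or the origin of a listed thing).
The state is a dict: "time": time; "joint_positions": joint angles; "joint_vel": joint speeds; "joint_torque": joint torques, N m; "tool_pos": TCP position; "tool_rot": TCP orientation; "wrist_force": force on the tool from outside, world axes, zero at the start; "moment": the same for the moment, N m; "width": finger opening in m; "finger_force": force on a finger pad.
Only numpy, scipy, OpenCV 4.12 (cv2) and the standard library are available. Lean on these libraries where they do the work, as an engineer would, in place of code of your own. Each camera call takes 0.05 s, during which the arm holds its last target. There are 200 camera calls.

### The job

Set the kiln timer: put a fingertip into one of the finger notches of its black dial and turn it, either way round, until the white index mark lines up with the red line on the scale. Then press the green start button fully down, let it spring back, and take the hand away. Only push with the fingers: do not grip or lift anything, do not shift the timer on the bench, do not press the start button before the dial is set, and leave the other things on the bench where they are.

Things in the scene. Friction and masses are not known exactly. Their poses are not given: they have to be found in the camera images.
- timer: kiln timer: grey flat box 190 (x) by 290 (y) by 40 mm high, 3 kg, standing loose on rubber feet; dial on its right (y-) half, green button on its left (y+) half; origin under its centre, z up. A sideways push of more than about 10 N would slide it
- dial (a joint): angle of the dial about its upright axis (rad), anticlockwise from above positive; at any whole number of turns (0, 2 pi or -2 pi) the white index mark is exactly at the red line. It turns freely past the line in both directions (stops at -7.5 and 7.5), needs about 2 to 3 N at a notch, and stays where it is left
- dial_center (a point): point on the dial's axis at its top face, 64 mm above the bench. The black dial is 150 mm across, 24 mm thick. Two open finger notches, opposite one another, are cut into its rim through its whole thickness, each 54 degrees wide with radial side walls, down to a hub of 44 mm radius; their floor is the case's top, 40 mm above the bench. The white mark lies midway between them
- notch_a (a point): middle of one finger notch, 66 mm from the dial's axis, at the level of its floor (41 mm above the bench); turns with the dial. The notch is 67 mm wide here, 41 mm at its hub end. From the axis, it lies 90 degrees anticlockwise of the index mark
- notch_b (a point): the same point of the other finger notch, 90 degrees clockwise of the index mark
- index_mark (a point): foot of the white index mark (a 4 mm wide white line on the dial's top face and down its rim), 77 mm from the dial's axis, at the level of the case's top; turns with the dial
- target_line (a point): inner end of the red line (4 mm wide, 16 mm long, flat on the white scale ring, the only red one, on the side of the dial towards the timer's x- edge), 77 mm from the dial's axis; index_mark and target_line coincide when the dial is set
- start (a joint): travel of the green start button (m): 0 up, 0.006 fully down; spring of about 5 N at full travel
- start_top (a point): centre of the top of the green start button (34 mm across, in a black housing 50 mm across and 12 mm high), 62 mm above the bench when up; it moves straight down 6 mm
- wax_cake: round amber beeswax cake, 68 mm across, 21 mm high, loose, behind the dial's end of the timer; origin under its centre
- steel_cup: dark turned steel cup, 66 mm across, 38 mm high, loose, close to the right side of the timer; origin under its centre
- spanner_17: open spanner, 213 mm long, 5 mm thick, lying loose at the left; origin under its middle
- colour_rod_1: blue glass rod, 12 mm thick, 150 mm long, lying loose at the left; origin under its middle
- colour_rod_2: red glass rod, 13 mm thick, 130 mm long, lying loose at the left; origin under its middle
- mug: pale mug with a handle, 82 x 114 mm over the handle, 94 mm high, loose, at the left; origin on its underside
- tip_tin: flat blue-green steel tin, 77 x 114 mm, 37 mm high, loose, at the left; origin on its underside

How it is judged:
On the way, in this order (a step that is already met when the one before it is completed fails the run):
1. the dial is at rest with its index mark at the red line, the button still up (horizontal distance between index_mark and target_line below 0.004 m and velocity of joint dial between -0.05 and 0.05 rad/s and value of joint start below 0.001 m), for 0.3 s.
2. the start button is pressed down (value of joint start above 0.0045 m), for 0.05 s.
At the end, for the whole second after the job is handed in: the white index mark is within 4 mm of the red line (along the scale), the dial at rest, the start button has been pressed down at least 4.5 mm after the dial was set and is up again, the timer stands flat within 15 mm of where it was and every other thing within 15 mm of where it was (horizontal distance between index_mark and target_line below 0.004 m and velocity of joint dial between -0.02 and 0.02 rad/s and value of joint start below 0.001 m and distance of each of timer, wax_cake, steel_cup, spanner_17, colour_rod_1, colour_rod_2, mug, tip_tin from where it was at the start of the episode below 0.015 m and angle between timer's own z axis and vertical below 0.03 rad); the robot touches nothing.
It fails at once if the start button is pressed while the dial is off the red line (value of joint start above 0.002 m and horizontal distance between index_mark and target_line above 0.005 m).
It fails at once if the timer is shifted more than 15 mm on the bench (distance of timer from where it was at the start of the episode above 0.015 m).
It fails at once if the timer is lifted or tipped (height (world z) of timer above 0.006 m or angle between timer's own z axis and vertical above 0.06 rad).
It fails at once if another thing on the bench is lifted or moved (distance of any of wax_cake, steel_cup, spanner_17, colour_rod_1, colour_rod_2, mug, tip_tin from where it was at the start of the episode above 0.015 m).
It also fails if it takes over 51 s, if anything falls off the work surface, if the arm or the gripper's body presses on something with over 40 N, if the wrist force passes 120 N, or if a joint passes its speed limit or range.

## Working session

There is one attempt and no reset: what is moved stays moved. The work goes in short steps, Python scripts to look and compute and a tool call to move; the robot and the scene stay as the last step left them, time stands still between calls to the robot, and variables do not carry over. Pictures are saved under pics/ and viewed, at most 10 in all, crops included, and the job is handed in when it is done.

Besides the shell and the picture viewer there is one more tool, called after "Emit:" as name(argument=value, ...) on one line, values as JSON. play_rows: Moves the arm, as the interface text tells. Its arguments: {"type":"object","properties":{"motion":{"type":"array"},"newtons":{"type":"number"}},"required":["motion"]}

```bash
mkdir -p pics; cat > h.py <<'E'
import numpy as np, cv2
from bench import arm, imaging, spotter
def shot(n,f=None):
    im=imaging.get_image(n)
    if f: cv2.imwrite('pics/'+f,im[:,:,::-1])
    return im
def ray(n,px,z):
    c=imaging.calibration(n);K=np.array(c['camera_matrix']);T=np.array(c['pose'])
    d=T[:3,:3]@np.linalg.inv(K)@np.array([px[0],px[1],1.]);o=T[:3,3]
    return o+d*(z-o[2])/d[2]
def proj(n,p):
    c=imaging.calibration(n);K=np.array(c['camera_matrix']);T=np.array(c['pose'])
    q=K@(T[:3,:3].T@(np.array(p)-T[:3,3]));return q[:2]/q[2]
Z=dict(dial_center=.064,notch_a=.041,notch_b=.041,index_mark=.04,target_line=.04,start_top=.062,timer=0,wax_cake=0,steel_cup=0,mug=0,tip_tin=0)
def look(cams,names):
    for n in cams:
        for t in names:
            for r in spotter.place_of(t,n)[:2]:
                print(n,t,round(r['score'],2),np.round(r['location'],1),np.round(ray(n,r['location'],Z[t]),4))
E
python3 - <<'E'
from h import *
a=shot('top');b=shot('side')
cv2.imwrite('pics/a.png',cv2.resize(np.hstack([a,b])[:,:,::-1],(800,300)))
cv2.imwrite('pics/top.png',a[:,:,::-1])
look(['top','side'],Z)
o=arm.get_obs();print(o['time'],o['tool_pos'],o['tool_rot'],o['width'])
E
```

```text
top dial_center 0.84 [357.  209.3] [ 0.5719 -0.2049  0.064 ]
top notch_a 0.83 [347.8 235.6] [ 0.5016 -0.1854  0.041 ]
top notch_a 0.8 [357.6 191.6] [ 0.6237 -0.2118  0.041 ]
top notch_b 0.83 [347.8 235.6] [ 0.5016 -0.1854  0.041 ]
top notch_b 0.8 [357.6 191.6] [ 0.6237 -0.2118  0.041 ]
top index_mark 0.97 [326.4 205.6] [ 0.5825 -0.126   0.04  ]
top index_mark 0.19 [354.5 209.8] [ 0.5731 -0.2037  0.04  ]
top target_line 0.8 [359.5 238.4] [ 0.4949 -0.2177  0.04  ]
top target_line 0.64 [404.1 196.4] [ 0.6142 -0.3414  0.04  ]
top start_top 0.67 [303.3 219.3] [ 0.5412 -0.0609  0.062 ]
top timer 0.62 [333.3 215.3] [ 0.56   -0.1524  0.    ]
top timer 0.56 [354.5 209.9] [ 0.5772 -0.213   0.    ]
top wax_cake 0.66 [342.4 164.5] [ 0.7081 -0.1773  0.    ]
top wax_cake 0.5 [132.6 184. ] [0.6335 0.4202 0.    ]
top steel_cup 0.7 [403.3 195. ] [ 0.6242 -0.3537  0.    ]
top mug 0.7 [208.7 200. ] [0.5939 0.203  0.    ]
top tip_tin 0.84 [135.7 186.4] [0.6269 0.4111 0.    ]
top tip_tin 0.39 [210. 200.] [0.594  0.1993 0.    ]
side dial_center 0.62 [307.8 183. ] [ 0.5566 -0.1959  0.064 ]
side notch_a 0.91 [325.8 193.5] [ 0.4904 -0.1843  0.041 ]
side notch_a 0.63 [291.5 183. ] [ 0.6243 -0.2229  0.041 ]
side notch_b 0.91 [325.8 193.5] [ 0.4904 -0.1843  0.041 ]
side notch_b 0.63 [291.5 183. ] [ 0.6243 -0.2229  0.041 ]
side index_mark 0.83 [293.6 197.8] [ 0.5818 -0.1244  0.04  ]
side target_line 0.94 [327.9 192. ] [ 0.4874 -0.1987  0.04  ]
side start_top 0.61 [290.1 282.3] [0.4325 0.3221 0.062 ]
side start_top 0.6 [250.3 262.2] [0.556  0.2776 0.062 ]
side wax_cake 0.49 [263.  192.1] [ 0.7239 -0.202   0.    ]
side steel_cup 0.66 [309.4 179.3] [ 0.6005 -0.3506  0.    ]
side mug 0.8 [249.4 263. ] [0.5954 0.2034 0.    ]
side tip_tin 0.61 [199.5 308.3] [0.6337 0.4141 0.    ]
1.2 [ 0.18214284 -0.59790039  0.23134399] [ 9.89090485e-01  1.47309232e-01 -1.05338013e-05  4.08393764e-05] 0.08533484704079418
```

View pics/a.png

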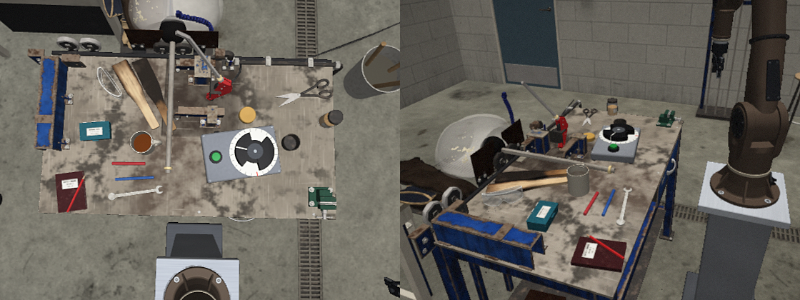

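View pics/top.png

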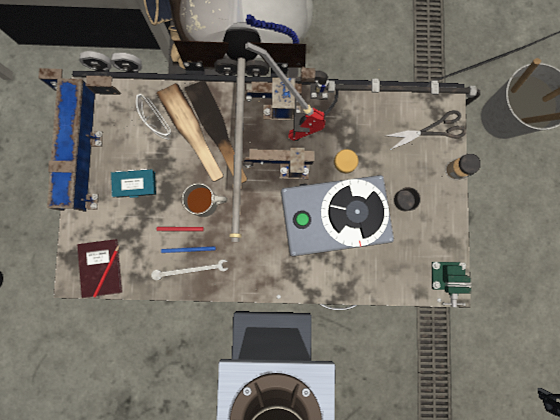

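Top view shows the dial at about (357,210) px. The white mark is on its left at (327,205), the red line at (360,243), the green button at (303,219), the cup at (406,199) and the wax at (346,160). Notches lie towards x- and x+. The dial needs about +107° anticlockwise, so I'll move above it for a close look.

Emit:
play_rows(motion=[[0.028,0.036,0.01,0,0,0,255],[0.028,0.036,0.01,0,0,0,255],[0.028,0.036,0.01,0,0,0,255],[0.028,0.036,0.01,0,0,0,255],[0.028,0.036,0,0,0,0,255],[0.028,0.036,0,0,0,0,255],[0.028,0.036,0,0,0,0,255],[0.028,0.036,0,0,0,0,255],[0.028,0.036,0,0,0,0,255],[0.028,0.036,0,0,0,0,255]], newtons=20)

```text
time: 2.2
tool_pos: [0.463, -0.2364, 0.2716]
tool_rot: [0.989, 0.147, 0.0, 0.0]
wrist_force: [1.1, -0.6, 0.2]
width: -0.0003
finger_force: 0.0
```

```bash
python3 - <<'E'
from h import *
shot('wrist','w1.png')
look(['wrist'],['dial_center','notch_a','index_mark','target_line','start_top'])
o=arm.get_obs();print(o['time'],o['tool_pos'],o['joint_positions'],o['width'])
E
```

```text
wrist dial_center 0.59 [277.3  63.8] [ 0.5673 -0.1959  0.064 ]
wrist notch_a 0.23 [425.8  72.6] [ 0.6021 -0.3361  0.041 ]
wrist index_mark 0.76 [207.   26.7] [ 0.5777 -0.1303  0.04  ]
wrist target_line 0.76 [266.2 151.5] [ 0.4832 -0.2167  0.04  ]
wrist start_top 0.88 [111.   41.5] [ 0.5376 -0.0604  0.062 ]
2.5 [ 0.4614311  -0.23904711  0.27126553] [ 0.53402179  0.24346312 -0.19729894  1.75489912  0.05266518  1.14856997
 -0.95581419] -0.00012949421188516056
```

View pics/w1.png

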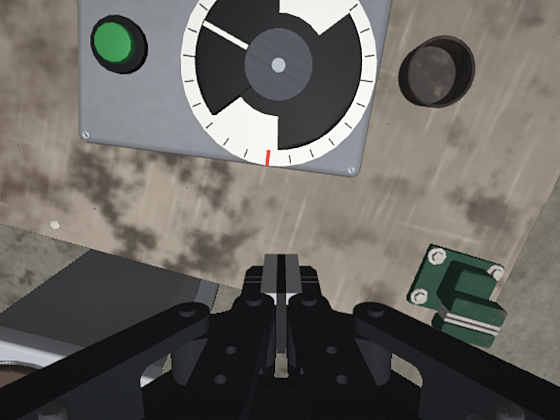

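The wrist view has the dial axis at about (278,65), the red line at (267,157) and the mark from (205,22) to (247,45). The near notch lies at (215–278, 100–150), left of the red line. The centre estimates disagree by about 9 mm, so I'll fit the white ring's outer circle.

```bash
cat >> h.py <<'E'
from scipy.optimize import least_squares
def ring(n,im,c0):
    h=cv2.cvtColor(im,cv2.COLOR_RGB2HSV); w=((h[...,1]<45)&(h[...,2]>190))
    p=proj(n,[*c0,.04]); pts=[]
    for a in np.radians(np.arange(0,360,3)):
        for r in np.arange(.12,.06,-.0005):
            q=proj(n,[c0[0]+r*np.cos(a),c0[1]+r*np.sin(a),.04]); u=np.round(q).astype(int)
            if 0<=u[0]<560 and 0<=u[1]<420:
                if w[u[1],u[0]]: pts.append(ray(n,q,.04)[:2]); break
            else: break
    pts=np.array(pts)
    s=least_squares(lambda v:np.hypot(*(pts-v[:2]).T)-v[2],[*c0,.09],loss='soft_l1',f_scale=.001)
    return s.x,len(pts)
def ang(n,px,c,z):
    p=ray(n,px,z)[:2]-c; return np.degrees(np.arctan2(p[1],p[0])),np.hypot(*p)
E
python3 - <<'E'
from h import *
for n in ['wrist','top']:
    s,k=ring(n,shot(n),[.57,-.2]); print(n,s,k)
    c=s[:2]
    if n=='wrist':
        for px in [(268,150),(266,164)]: print('red',ang(n,px,c,.04))
        for px in [(205,22),(247,45)]: print('mark',ang(n,px,c,.064))
        print('corners',ang(n,(215,115),c,.064),ang(n,(278,150),c,.064))
E
```

```text
Traceback (most recent call last):
  File "h.py", line 26, in ring
    q=proj(n,[c0[0]+r*np.cos(a),c0[1]+r*np.sin(a),.04]); u=np.round(q).astype(int)
  File "h.py", line 12, in proj
    c=imaging.calibration(n);K=np.array(c['camera_matrix']);T=np.array(c['pose'])
ValueError: time passes only in moves, steps and waits
```

```bash
python3 - <<'E'
s=open('h.py').read()
s=s.replace("imaging.calibration(n)","cal(n)").replace("def shot(n,f=None):\n","C={}\ndef cal(n):\n    if n not in C: C[n]=imaging.calibration(n)\n    return C[n]\ndef shot(n,f=None):\n    C.pop(n,None);cal(n)\n")
open('h.py','w').write(s)
E
python3 - <<'E'
from h import *
for n in ['wrist','top']:
    s,k=ring(n,shot(n),[.57,-.2]); print(n,s,k)
    c=s[:2]
    if n=='wrist':
        for px in [(268,150),(266,164)]: print('red',ang(n,px,c,.04))
        for px in [(205,22),(247,45)]: print('mark',ang(n,px,c,.064))
        print('corners',ang(n,(215,115),c,.064),ang(n,(278,150),c,.064))
E
```

```text
wrist [ 0.56328153 -0.20361983  0.09271764] 76
red (np.float64(-168.89873772447004), np.float64(0.08018404816422922))
red (np.float64(-169.353401142638), np.float64(0.09440109046217351))
mark (np.float64(78.99233455562936), np.float64(0.06840005170196437))
mark (np.float64(77.967360287571), np.float64(0.028219585293408782))
corners (np.float64(146.24557177581576), np.float64(0.07185531147505803)) (np.float64(-161.54906018920929), np.float64(0.07750096686867335))
top [ 0.56648155 -0.20387478  0.09392533] 120
```

Emit:
play_rows(motion=[[0.02,0.022,-0.02,0,0,0,255],[0.02,0.022,-0.02,0,0,0,255],[0,0,-0.04,0,0,0,255],[0,0,-0.04,0,0,0,255],[0,0,-0.03,0,0,0,255],[0,0,-0.02,0,0,0,255],[0,0,-0.01,0,0,0,255],[0,0,0,0,0,0,255]])

```text
time: 3.45
tool_pos: [0.5013, -0.1944, 0.0904]
tool_rot: [0.989, 0.147, -0.001, -0.0]
wrist_force: [-0.7, -0.6, 0.2]
width: -0.0
finger_force: 0.0
```

```bash
python3 - <<'E'
from h import *
w=shot('wrist');s=shot('side')
cv2.imwrite('pics/c2.png',np.hstack([w[::1],cv2.resize(s[140:230,250:370],(560,420),interpolation=2)])[:,:,::-1][:, :1120].copy() if 0 else cv2.resize(np.hstack([w,cv2.resize(s[140:230,250:370],(560,420))])[:,:,::-1],(800,300)))
print(arm.get_obs()['tool_pos'])
E
```

```text
[ 0.5026393  -0.19439643  0.09217466]
```

View pics/c2.png

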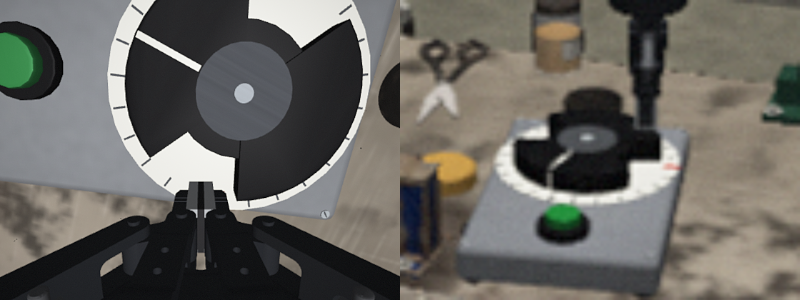

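Tip stands over the near notch (left half: tip at (202,185), notch from (150,155) to (237,195)). I'll go down, and compute the arc.

Emit:
play_rows(motion=[[0,0,-0.02,0,0,0,255],[0,0,-0.015,0,0,0,255],[0,0,-0.009,0,0,0,255],[0,0,0,0,0,0,255]])

```text
time: 3.95
tool_pos: [0.5021, -0.194, 0.0473]
tool_rot: [0.989, 0.147, -0.0, -0.0]
wrist_force: [0.3, -0.6, -0.8]
width: -0.0
finger_force: 0.0
```

```bash
python3 - <<'E'
import numpy as np
a=np.radians(np.arange(172,310,5)); p=.064*np.c_[np.cos(a),np.sin(a)]
for i,d in enumerate(np.diff(p,axis=0)): print(177+5*i,np.round(d,4).tolist())
E
```

```text
177 [-0.0005, -0.0056]
182 [-0.0, -0.0056]
187 [0.0004, -0.0056]
192 [0.0009, -0.0055]
197 [0.0014, -0.0054]
202 [0.0019, -0.0053]
207 [0.0023, -0.0051]
212 [0.0027, -0.0049]
217 [0.0032, -0.0046]
222 [0.0036, -0.0043]
227 [0.0039, -0.004]
232 [0.0042, -0.0036]
237 [0.0045, -0.0032]
242 [0.0048, -0.0028]
247 [0.005, -0.0024]
252 [0.0052, -0.002]
257 [0.0054, -0.0015]
262 [0.0055, -0.001]
267 [0.0056, -0.0005]
272 [0.0056, -0.0]
277 [0.0056, 0.0004]
282 [0.0055, 0.0009]
287 [0.0054, 0.0014]
292 [0.0053, 0.0019]
297 [0.0051, 0.0023]
302 [0.0049, 0.0027]
307 [0.0046, 0.0032]
```

Emit:
play_rows(motion=[[-0.0005,-0.0056,0,0,0,0,255],[0,-0.0056,0,0,0,0,255],[0.0004,-0.0056,0,0,0,0,255],[0.0009,-0.0055,0,0,0,0,255],[0.0014,-0.0054,0,0,0,0,255],[0.0019,-0.0053,0,0,0,0,255],[0.0023,-0.0051,0,0,0,0,255],[0,0,0,0,0,0,255]])

```text
time: 4.75
tool_pos: [0.5087, -0.2332, 0.0472]
tool_rot: [0.989, 0.147, -0.0, 0.0]
wrist_force: [-0.8, -0.4, 0.4]
width: -0.0
finger_force: 0.0
```

```bash
python3 - <<'E'
from h import *
w=shot('wrist');t=shot('top')
cv2.imwrite('pics/c3.png',cv2.resize(np.hstack([w,cv2.resize(t[165:255,280:400],(560,420))])[:,:,::-1],(800,300)))
for n in ['wrist','top']:
    look([n],['dial_center','index_mark','target_line'])
s,k=ring('top',t,[.565,-.2035]);print(s)
E
```

```text
wrist dial_center 0.97 [245.8 122.9] [ 0.5637 -0.2043  0.064 ]
wrist index_mark 0.64 [ 54.6 114.6] [ 0.5438 -0.1298  0.04  ]
wrist target_line 0.6 [225.9 296.3] [ 0.4872 -0.2139  0.04  ]
top dial_center 0.58 [354.7 210.6] [ 0.5683 -0.1987  0.064 ]
top index_mark 0.57 [327.3 217.5] [ 0.5497 -0.1289  0.04  ]
top target_line 0.91 [355.7 238.5] [ 0.4943 -0.2073  0.04  ]
[ 0.56679696 -0.20351558  0.09387558]
```

View pics/c3.png

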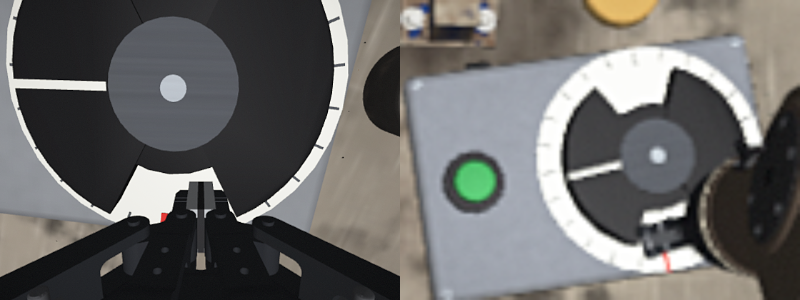

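The finger is against the ccw wall, the mark has turned to about 105° (left half, (15–105, 85)), and the timer hasn't moved. Continuing round.

Emit:
play_rows(motion=[[0.0027,-0.0049,0,0,0,0,255],[0.0032,-0.0046,0,0,0,0,255],[0.0036,-0.0043,0,0,0,0,255],[0.0039,-0.004,0,0,0,0,255],[0.0042,-0.0036,0,0,0,0,255],[0.0045,-0.0032,0,0,0,0,255],[0.0048,-0.0028,0,0,0,0,255],[0.005,-0.0024,0,0,0,0,255],[0.0052,-0.002,0,0,0,0,255]])

```text
time: 6.05
tool_pos: [0.5458, -0.2641, 0.0472]
tool_rot: [0.989, 0.147, -0.0, -0.0]
wrist_force: [-2.0, 1.1, -0.8]
width: -0.0
finger_force: 1.1
```

Emit:
play_rows(motion=[[0.0054,-0.0015,0,0,0,0,255],[0.0055,-0.001,0,0,0,0,255],[0.0056,-0.0005,0,0,0,0,255],[0.0056,0,0,0,0,0,255],[0,0,0,0,0,0,255]])

```text
time: 6.55
tool_pos: [0.5691, -0.2668, 0.0475]
tool_rot: [0.989, 0.148, 0.001, 0.0]
wrist_force: [0.6, -0.1, 0.8]
width: 0.0
finger_force: 0.0
```

```bash
python3 - <<'E'
from h import *
w=shot('wrist');t=shot('top')
cv2.imwrite('pics/c4.png',cv2.resize(np.hstack([w,cv2.resize(t[165:255,280:400],(560,420))])[:,:,::-1],(800,300)))
for n in ['wrist','top']:
    look([n],['dial_center','index_mark','target_line'])
E
```

```text
wrist dial_center 0.74 [112.7 258.7] [ 0.5634 -0.2043  0.064 ]
wrist target_line 0.88 [128.3 386.3] [ 0.4876 -0.2149  0.04  ]
top dial_center 0.86 [357.2 210.2] [ 0.5695 -0.2054  0.064 ]
top dial_center 0.63 [328.2 207.8] [ 0.5738 -0.1271  0.064 ]
top index_mark 0.79 [346.3 237.3] [ 0.4969 -0.1815  0.04  ]
top target_line 0.92 [359.4 240.9] [ 0.4881 -0.2175  0.04  ]
```

View pics/c4.png

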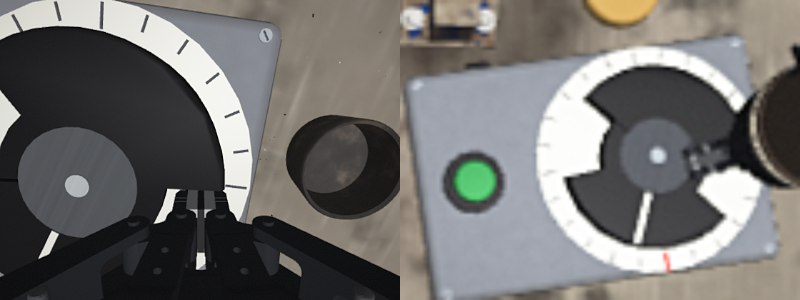

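Finger is at the y- side and the mark sits about 18° short of the red line (right half: mark foot (637,243), red (667,258), axis (658,155)). I'll turn ~12° more, raise, and measure from the wrist camera.

Emit:
play_rows(motion=[[0.005,0.0004,0,0,0,0,255],[0.005,0.0008,0,0,0,0,255],[0.003,0.0008,0,0,0,0,255],[0,0,0,0,0,0,255],[-0.004,0,0,0,0,0,255]])

```text
time: 7.45
tool_pos: [0.5778, -0.2646, 0.0474]
tool_rot: [0.989, 0.148, 0.001, 0.0]
wrist_force: [0.3, 0.2, 0.1]
width: 0.0001
finger_force: 0.0
```

```bash
cat >> h.py <<'E'
def dirs(t,c=(.565,-.2035)):
    # top camera: polar search of white mark on the dial top and red on the ring
    h=cv2.cvtColor(t,cv2.COLOR_RGB2HSV).astype(float); g=t.min(2).astype(float)
    red=np.clip(t[...,0].astype(float)-t[...,1],0,255)
    # hub disc centre (bright cap) at z=.064 in pixels
    p=proj('top',[*c,.064]); x,y=np.round(p).astype(int)
    pa=g[y-5:y+6,x-5:x+6]; wt=np.clip(pa-np.percentile(pa,75),0,None)
    cx=(wt*(np.arange(x-5,x+6))).sum()/wt.sum(); cy=(wt.T*np.arange(y-5,y+6)).T.sum()/wt.sum()
    ctr=ray('top',(cx,cy),.064)[:2]
    def prof(im,z,r0,r1):
        A=np.arange(140,230,.25); v=[]
        for a in np.radians(A):
            q=np.array([proj('top',[ctr[0]+r*np.cos(a),ctr[1]+r*np.sin(a),z]) for r in np.linspace(r0,r1,15)],np.float32)
            v.append(cv2.remap(im.astype(np.float32),q[:,:1],q[:,1:],1).mean())
        v=np.array(v);k=v.argmax();s=np.abs(A-A[k])<6;w=np.clip(v[s]-np.median(v[s])*.5-v[s].min()*.5,0,None)
        return (A[s]*w).sum()/w.sum(),v.max()
    return ctr,prof(g,.064,.045,.070),prof(red,.04,.078,.092)
E
python3 - <<'E'
from h import *
t=shot('top');print(*dirs(t));print(arm.get_obs()['tool_pos'])
E
```

```text
[ 0.5668866  -0.20466446] (np.float64(178.60953515398026), np.float32(254.01387)) (np.float64(188.99785701408163), np.float32(92.87272))
[ 0.57652402 -0.26492229  0.04736451]
```

Emit:
play_rows(motion=[[0.004,0.0006,0,0,0,0,255],[0.004,0.0012,0,0,0,0,255],[0.004,0.0014,0,0,0,0,255],[0,0,0,0,0,0,255],[-0.004,0,0,0,0,0,255],[0,0,0,0,0,0,255]])

```text
time: 8.1
tool_pos: [0.5845, -0.2617, 0.0473]
tool_rot: [0.989, 0.147, 0.0, 0.0]
wrist_force: [0.2, -0.5, 0.3]
width: -0.0002
finger_force: 0.0
```

```bash
python3 - <<'E'
from h import *
t=shot('top','t5.png');print(*dirs(t));print(arm.get_obs()['tool_pos'])
w=shot('wrist')
cv2.imwrite('pics/c5.png',cv2.resize(np.hstack([w,cv2.resize(t[165:255,280:400],(560,420),interpolation=cv2.INTER_CUBIC)])[:,:,::-1],(800,300)))
E
```

```text
[ 0.56687293 -0.20465576] (np.float64(186.91965276860873), np.float32(252.44876)) (np.float64(189.00041557632525), np.float32(93.29798))
[ 0.58466777 -0.26170994  0.04741993]
```

View pics/c5.png

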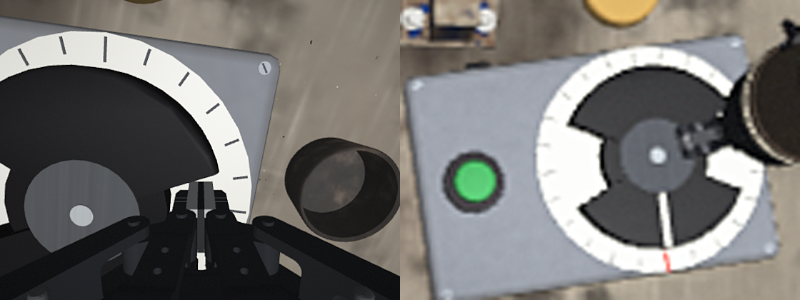

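Mark (664–668, 195–245) is nearly on the red line (667, 255–270), around 2° short. Raising the hand for a clear close look.

Emit:
play_rows(motion=[[0,0,0.02,0,0,0,255],[0,0,0.04,0,0,0,255],[0,0,0.05,0,0,0,255],[-0.03,0.01,0,0,0,0,255],[-0.04,0.013,0,0,0,0,255],[-0.04,0.013,0,0,0,0,255],[-0.035,0.014,0,0,0,0,255],[0,0,0,0,0,0,255],[0,0,0,0,0,0,255]])

```text
time: 9.1
tool_pos: [0.4398, -0.2117, 0.158]
tool_rot: [0.989, 0.147, 0.001, 0.0]
wrist_force: [0.7, -0.7, -0.3]
width: 0.0005
finger_force: 0.0
```

```bash
python3 - <<'E'
from h import *
t=shot('top');print(*dirs(t))
w=shot('wrist','w6.png');look(['wrist'],['dial_center','index_mark','target_line'])
s,k=ring('wrist',w,[.565,-.2035]);print(s,k)
print(proj('wrist',[*s[:2],.064]),arm.get_obs()['tool_pos'])
E
```

```text
[ 0.56688266 -0.2046707 ] (np.float64(186.91294079945231), np.float32(251.60182)) (np.float64(188.99556530300524), np.float32(96.04505))
wrist dial_center 0.77 [328.1  14.5] [ 0.5632 -0.2035  0.064 ]
wrist index_mark 0.6 [302.8 141.3] [ 0.4886 -0.2135  0.04  ]
wrist target_line 0.83 [305.9 145.3] [ 0.4867 -0.2164  0.04  ]
[ 0.56311294 -0.20345434  0.09245395] 64
[327.96135304  14.57177803] [ 0.44076245 -0.21181828  0.1572487 ]
```

View pics/w6.png

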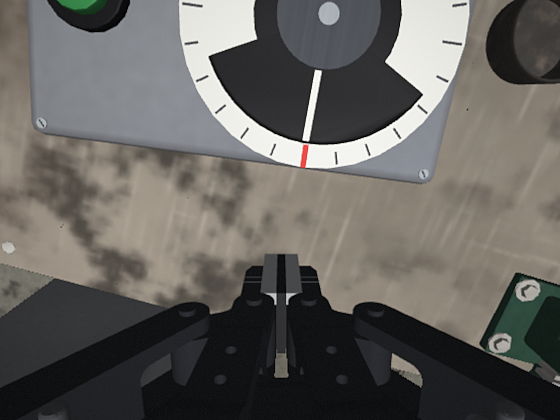

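The mark runs (319,70)→(307,142) and the red line (305,146)→(303,167), nearly in line. I'll quantify that.

```bash
python3 - <<'E'
from h import *
w=shot('wrist').astype(int);c=ray('wrist',(328.0,14.5),.064)[:2];print(c)
g=w.min(2);rd=w[...,0]-w[...,1]
for y in range(75,142,6):
    r=g[y,295:330];k=np.clip(r-110,0,None);x=(k*np.arange(295,330)).sum()/k.sum();print('m',y,round(x,1),np.round(ang('wrist',(x,y),c,.064),4))
for y in range(140,170,3):
    r=rd[y,295:315];k=np.clip(r-70,0,None)
    if k.sum()>0: x=(k*np.arange(295,315)).sum()/k.sum();print('r',y,round(x,1),np.round(ang('wrist',(x,y),c,.04),4))
E
```

```text
[ 0.56286862 -0.20319066]
m 75 317.6 [-1.719999e+02  3.340000e-02]
m 81 316.5 [-1.720548e+02  3.680000e-02]
m 87 315.3 [-1.721309e+02  4.030000e-02]
m 93 314.3 [-1.721554e+02  4.380000e-02]
m 99 313.1 [-1.722271e+02  4.740000e-02]
m 105 311.9 [-1.723096e+02  5.100000e-02]
m 111 310.9 [-1.722927e+02  5.460000e-02]
m 117 309.9 [-1.722863e+02  5.820000e-02]
m 123 308.8 [-1.72275e+02  6.18000e-02]
m 129 307.8 [-1.722535e+02  6.550000e-02]
m 135 306.6 [-1.722971e+02  6.930000e-02]
m 141 298.9 [-1.755325e+02  7.380000e-02]
r 146 306.0 [-1.702564e+02  7.780000e-02]
r 149 305.3 [-1.704136e+02  7.990000e-02]
r 152 305.1 [-1.702792e+02  8.200000e-02]
r 155 304.6 [-1.703175e+02  8.410000e-02]
r 158 304.1 [-1.703582e+02  8.620000e-02]
r 161 303.8 [-1.702873e+02  8.830000e-02]
r 164 303.2 [-1.703882e+02  9.050000e-02]
r 167 303.2 [-1.701935e+02  9.260000e-02]
```

Both cameras agree: 2.0° short (2.7 mm), within tolerance, but a 2 mm nudge gives margin. Going back the same way.

Emit:
play_rows(motion=[[0.035,-0.014,0,0,0,0,255],[0.04,-0.013,0,0,0,0,255],[0.04,-0.013,0,0,0,0,255],[0.03,-0.01,0,0,0,0,255],[0,0,-0.05,0,0,0,255],[0,0,-0.035,0,0,0,255],[0,0,-0.018,0,0,0,255],[0,0,-0.007,0,0,0,255],[0,0,0,0,0,0,255]])

```text
time: 10.3
tool_pos: [0.5846, -0.2614, 0.0464]
tool_rot: [0.989, 0.147, -0.001, -0.0]
wrist_force: [0.3, 0.0, 0.9]
width: 0.0
finger_force: 0.0
```

Emit:
play_rows(motion=[[0.002,0,0,0,0,0,255],[0.002,0.0003,0,0,0,0,255],[0.001,0.0004,0,0,0,0,255],[0.001,0.0003,0,0,0,0,255],[0,0,0,0,0,0,255],[0,0,0,0,0,0,255]])

```text
time: 10.9
tool_pos: [0.5909, -0.2608, 0.0476]
tool_rot: [0.989, 0.147, 0.0, 0.0]
wrist_force: [-0.5, -1.2, 0.4]
width: -0.0
finger_force: 0.7
```

```bash
python3 - <<'E'
from h import *
t=shot('top');print(*dirs(t)); print(arm.get_obs()['tool_pos'])
E
```

```text
[ 0.56690945 -0.2046538 ] (np.float64(188.14199101257586), np.float32(251.39342)) (np.float64(188.99200195310024), np.float32(92.70078))
[ 0.59087058 -0.26074771  0.04749967]
```

Now 0.85° (1.1 mm) off. Back off, lift and go above the button.

Emit:
play_rows(motion=[[-0.003,0,0,0,0,0,255],[0,0,0.02,0,0,0,255],[0,0,0.04,0,0,0,255],[-0.01,0.04,0,0,0,0,255],[-0.01,0.04,0,0,0,0,255],[-0.01,0.04,0,0,0,0,255],[-0.01,0.04,0,0,0,0,255],[-0.009,0.04,0,0,0,0,255],[0,0,0,0,0,0,255],[0,0,0,0,0,0,255]])

```text
time: 11.95
tool_pos: [0.5387, -0.0593, 0.1075]
tool_rot: [0.989, 0.149, 0.0, -0.0]
wrist_force: [0.2, -0.9, 0.7]
width: 0.0
finger_force: 0.0
```

```bash
python3 - <<'E'
from h import *
t=shot('top');print(*dirs(t))
w=shot('wrist');look(['wrist','top'],['start_top']);print(arm.get_obs()['tool_pos'])
cv2.imwrite('pics/c7.png',cv2.resize(np.hstack([w,cv2.resize(t[165:255,280:400],(560,420),interpolation=cv2.INTER_CUBIC)])[:,:,::-1],(800,300)))
E
```

```text
[ 0.57177015 -0.21280319] (np.float64(218.87939911578712), np.float32(75.739456)) (np.float64(168.17152254154692), np.float32(12.720508))
wrist start_top 0.72 [273.6 232.6] [ 0.54   -0.0564  0.062 ]
[ 0.53894061 -0.06202948  0.10723425]
```

View pics/c7.png

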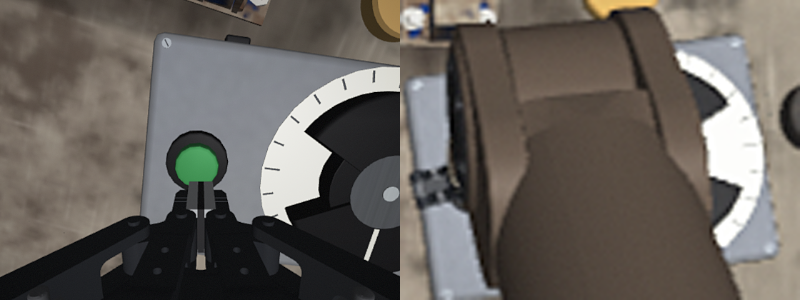

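The tip at (201,182) stands over the green button at (196,160) in the left half, within a few mm of its centre allowing for parallax. The top view is blocked by the arm. Pressing.

Emit:
play_rows(motion=[[0,0.001,-0.03,0,0,0,255],[0,0,-0.01,0,0,0,255],[0,0,-0.005,0,0,0,255],[0,0,-0.005,0,0,0,255],[0,0,-0.002,0,0,0,255],[0,0,0,0,0,0,255],[0,0,0,0,0,0,255]])

```text
time: 12.85
tool_pos: [0.5386, -0.0602, 0.0561]
tool_rot: [0.989, 0.147, -0.0, 0.0]
wrist_force: [-4.1, -1.2, 5.5]
width: -0.0001
finger_force: 2.8
```

Emit:
play_rows(motion=[[0,0,-0.0015,0,0,0,255],[0,0,0,0,0,0,255]])

```text
time: 13.05
tool_pos: [0.5387, -0.0601, 0.0558]
tool_rot: [0.989, 0.147, 0.0, 0.001]
wrist_force: [-8.2, -1.2, 20.7]
width: 0.0001
finger_force: 10.5
```

Emit:
play_rows(motion=[[0,0,0.01,0,0,0,255],[0,0,0.04,0,0,0,255],[0,0,0.05,0,0,0,255],[-0.03,0,0.05,0,0,0,255],[-0.04,0,0.02,0,0,0,255],[-0.045,-0.02,0,0,0,0,255],[-0.03,-0.03,0,0,0,0,255],[0,-0.03,0,0,0,0,255],[0,0,0,0,0,0,255],[0,0,0,0,0,0,255]])

```text
time: 14.05
tool_pos: [0.3984, -0.1399, 0.2174]
tool_rot: [0.989, 0.147, 0.001, 0.0]
wrist_force: [0.1, 0.5, -0.5]
width: 0.0001
finger_force: 0.0
```

```bash
python3 - <<'E'
from h import *
t=shot('top');print(*dirs(t)); print(arm.get_obs()['tool_pos'])
w=shot('wrist')
cv2.imwrite('pics/c8.png',cv2.resize(np.hstack([w,cv2.resize(t[165:255,280:400],(560,420),interpolation=cv2.INTER_CUBIC)])[:,:,::-1],(800,300)))
E
```

```text
[ 0.56688805 -0.20467155] (np.float64(188.14054643695363), np.float32(249.51862)) (np.float64(188.99405100265872), np.float32(97.1334))
[ 0.39859049 -0.13913189  0.217177  ]
```

View pics/c8.png

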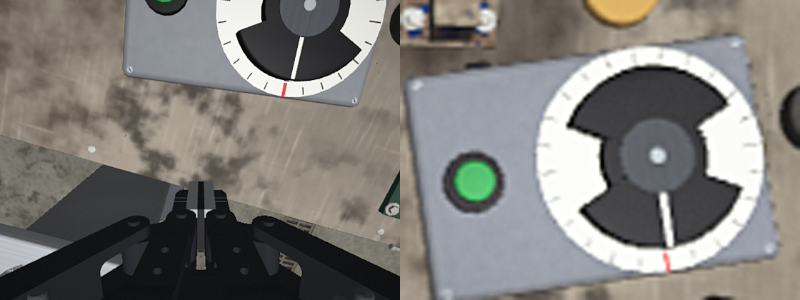

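The mark (667,195–245) lines up with the red line (668,262), the button was pressed to its stop (20 N) and is up again, and the timer and its neighbours haven't moved. The hand is clear, so I'll hand in.

```bash
python3 -c "
from h import *
print(arm.finish_job())"
```

```text
the job is handed in; nothing more can be done
None
```

I set the dial to about 1 mm from the red line (as measured by camera), pressed the start button fully down and let it spring back, moved the hand clear, and handed the job in; no verdict came back.

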